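# Set the strap splitter three clicks in and lock it

## Robot

A 6-joint arm with a two-finger parallel gripper is mounted at the origin on the work surface. World frame = base frame: x ahead of the robot, y to its left, z up, the work surface at z = 0. Lengths are in m, angles in rad, forces in N, time in s.
With the tool pointing down it reaches from about 0.375 to 0.75 m from the base axis. Payload 9 kg.
Tool frame: the origin (TCP) lies on the centre line of the jaws, within the pads' length; the fingertips stand 17 mm ahead of it and the grasp point (between the pads) lies 2 mm behind it; z points along the fingers, y is the direction in which the jaws open and shut (so a half turn about z gives the same grasp; the last joint's range is limited). The gripper opens to 85 mm and grips with 20 to 120 N. Pads are 22 mm wide; open, the fingers measure 114 mm over their backs; the gripper's body (76 mm by 85 mm) begins 54 mm behind the grasp point. The pads swing forward as they close: fully open they stand 13 mm farther back than shut.
Start: joints at [-1.387, 0.104, 0.097, 1.564, 0, 1.353], TCP at [0.235, -0.552, 0.248] pointing down, gripper open.
Joint ranges: [-2.99, 2.99], [-0.84, 1.86], [-1.1, 1.16], [-1.84, 2.11], [-1.51, 1.56], [-3.14, 3.14]. Speed limits (rad/s): [2.22, 2.22, 2.57, 3.14, 3.14, 3.14].

## Interface

Orientations are given as a rotation vector (axis times angle).
In Python, from bench import arm, viewer, finish_job, silhouettes, tip_of gives the robot as it stands.
- The arm moves only by the tool step_arm, never from a script. Its argument "moves" is a list of rows, each a list of 3 entries, a list of its own where there are three numbers: the closure, from -1 (fully open) to 1 (shut), so that 0 is half open, then the shift along the tool's x, y, z in units of 30 mm (1.0 is 30 mm), then the turn about the tool's z in units of 8 degrees (1.0 is 8 degrees). A call has 1 to 10 rows; each row shifts and turns the commanded pose from where the row before left it, along the tool's axes as they then stand; what a row does not reach is not made up. A row lasts 1/8 s, in which the tool goes at most 62.5 mm and 10.7 degrees, less where a joint would pass 70% of its speed; a pose out of reach is approached as far as the arm can. A call is refused whole if a number of a shift passes 1 or a number of a turn 1, either way. A call with a gripper value outside its range is refused whole. The fingers move at their own pace and stop on an object; the grip force is fixed at half the most. Time passes only in rows, so rows that do not move let the fingers close. It gives the time, the measured TCP pose, the force and the opening at its end, in the units of the state.
- arm.read_state(): the state, without advancing time (a new reading comes with each control period).
- viewer.snapshot(name): name is "scene" or "top" or "wrist"; returns a dict with "img" (384x512x3 uint8, red, green, blue), "fov_y" (degrees; the focal length in pixels is half the picture's height over the tangent of half this angle, whatever the lens; pixels are square), "cx", "cy" (the principal point, pixels), "rvec" (rotation vector, rad) and "tvec" (3), from world to camera coordinates, as OpenCV has them; the wrist camera has in their place "hand_eye" (4x4, takes a point from camera to tool coordinates, whose origin is the TCP and whose axes are the flange's). Camera axes: x right, y down, z forward; pixel columns grow to the right and rows downward; lengths in m; the calibration is good to about 2 mm. A picture is of the moment at which its call begins: read the wrist's pose just before it. There is no depth.
- finish_job(): hands the job in, once; it reports no verdict.
Trained networks look in a picture, given as the dict that the camera call returned (one of the last four; its "shot" number tells which), for a name from the list of things; names that differ only in an ending like _2 or _b are one class to them, and where a whole thing is asked for, a point or a joint stands for the part that bears it (a point fixed in the world has none). Each returns a list of dicts, best first, with "p" (0 to 1); they miss things now and then, are a little off and sometimes report something else, mostly with a low value. They report only what shows in the picture. A call takes as long as a camera call.
- silhouettes(name, picture): "region" (384x512 bool, what is visible of it) and "box" ([centre column, centre row, width, height] in pixels, round what is visible of it).
- tip_of(name, picture): "pixel" ([column, row] in pixels: a listed point, or the origin of a listed thing).
The state is a dict: "time": time; "q": joint angles; "dq": joint speeds; "joint_torque": joint torques, N m; "position": TCP position; "ee_rot": TCP orientation; "wrist_force": force on the tool from outside, world axes, zero at the start; "wrist_torque": the same for the moment, N m; "finger_gap": opening from 0.0 (shut) to 1.0 (fully open).
Only numpy, scipy, OpenCV 4.12 (cv2) and the standard library are available. Lean on these libraries where they do the work, as an engineer would, in place of code of your own. Each camera call takes 0.05 s, during which the arm holds its last target. There are 200 camera calls.

## Task

On the strap splitter, push the red lever out of its home notch, one click at a time with a short pause at each click, and stop at the third click without ever running past it; then press the yellow lock button all the way down, let it come back up, and leave the machine. Push the lever with the fingertips or the outside of the fingers: do not take hold of it or straddle it between the fingers. Leave the tin, the pot, the hammer and the wooden block where they are.

Things in the scene. Friction and masses are not known exactly. Their poses are not given: they have to be found in the camera images.
- splitter: Fixed green bench machine, metal deck 160 (x) x 260 mm (y), foot 170 x 270. Origin: centre of its underside on the bench, z up; deck top 80 mm above it. The lever slides along +y in a slot at x = -35 mm, from y = -50 (home) to +40. Steel roller and green cheeks at x = +60, up to 34 mm above the deck. Behind the lever the deck is bare to its edge at y = -130 (x -80 to -15). Its yaw varies.
- lever_top (a point): Centre of the top face of the red lever block, 32 mm above the deck. The block measures 32 mm (splitter x) by 24 mm (splitter y, the way it slides) by 30 mm high, with a white line on top. Its pushing face is 12 mm behind this point in splitter -y.
- lever (a joint): Lever travel from the home notch towards splitter +y, m. Notches 18 mm apart: 0 (home), 0.018, 0.036, 0.054 (third), 0.072, 0.090 (last); six black studs 26 mm to its -x side mark them. About 7 N takes it over the hump half-way between notches; there it snaps forward into the next notch, ahead of the finger. It stays in the notch it is left in.
- lock_top (a point): Centre of the top of the yellow lock button, 30 mm across, on the deck at splitter x = +8 mm, y = +88 mm. It is pressed straight down.
- lock (a joint): How far the lock button is pressed down, in m: 0 up, 0.006 fully down (about 5 N); it springs back.
- wax: Bystander: a small brass tin with a steel lid, 43 mm across and 30 mm high, standing loose on the splitter's deck between lever slot and roller. Origin: centre of its underside.
- pot: Bystander: a jar, 60 mm across and 85 mm high, standing on the bench beyond the splitter's +y end. Origin: centre of its underside.
- hammer: Bystander: a hammer 260 mm long, handle 26 mm thick, lying on the bench beyond the splitter's -y end. Origin: on the bench under its middle.
- block: Bystander: a wooden block 50 x 110 x 30 mm on the bench on the far side of the splitter. Origin: centre of its underside.

How it is judged:
On the way, in this order (a step that is already met when the one before it is completed fails the run):
1. the lever pauses in the first notch (value of joint lever between 0.014 and 0.022 m), for 0.15 s.
2. the lever pauses in the second notch (value of joint lever between 0.032 and 0.04 m), for 0.15 s.
3. the lever rests in the third notch (value of joint lever between 0.05 and 0.058 m), for 0.2 s.
4. the lock button is pressed down with the lever in the third notch (all of step 3 and value of joint lock above 0.0045 m), for 0.05 s.
At the end, for the whole second after the job is handed in: The lever is at rest in the third notch (54 mm from home, within 4 mm), the lock button has been pressed at least 4.5 mm and is up again (within 1.5 mm), and no bystander has moved by more than 15 mm (all of step 3 and velocity of joint lever between -0.005 and 0.005 m/s and value of joint lock below 0.0015 m and distance of each of wax, pot, hammer, block from where it was at the start of the episode below 0.015 m); the robot touches nothing.
It fails at once if the lever is pushed past the third click (more than 9 mm beyond the notch) (value of joint lever above 0.063 m).
It fails at once if the lock button is pressed while the lever is not in the third notch (value of joint lock above 0.003 m and not (value of joint lever between 0.05 and 0.058 m)).
It fails at once if the lever is taken hold of or straddled between the fingers (x of the grasp point in the frame of lever_top between -0.013 and 0.013 m and y of the grasp point in the frame of lever_top between -0.01 and 0.01 m and z of the grasp point in the frame of lever_top between -0.04 and 0.013 m).
It fails at once if the tin, pot, hammer or wooden block is shifted or lifted by more than 15 mm (distance of any of wax, pot, hammer, block from where it was at the start of the episode above 0.015 m).
It also fails if it takes over 64 s, if anything falls off the work surface, if the arm or the gripper's body presses on something with over 40 N, if the wrist force passes 120 N, or if a joint passes its speed limit or range.

## Working session

There is one attempt and no reset: what is moved stays moved. The work goes in short steps, Python scripts to look and compute and a tool call to move; the robot and the scene stay as the last step left them, time stands still between calls to the robot, and variables do not carry over. Pictures are saved under pics/ and viewed, on a budget of 10 in all, crops included, one or two more only if the job needs it, and the job is handed in when it is done.

Besides the shell and the picture viewer there is one more tool, called after "Emit:" by a JSON object that holds its "fn" and its "kwargs". step_arm: Moves the arm, as the interface text tells. Its arguments: {"type":"object","properties":{"moves":{"type":"array"}},"required":["moves"]}

```bash
mkdir -p pics
cat > h.py <<'E'
import numpy as np, cv2
from bench import arm, viewer, finish_job, silhouettes, tip_of
def K(s):
    f=s["img"].shape[0]/2/np.tan(np.radians(s["fov_y"])/2)
    return np.array([[f,0,s["cx"]],[0,f,s["cy"]],[0,0,1.]])
def cam(s,st=None):
    "R,t world->camera"
    if "rvec" in s: return cv2.Rodrigues(np.array(s["rvec"],float))[0],np.array(s["tvec"],float).ravel()
    H=np.array(s["hand_eye"]); T=np.eye(4); T[:3,:3]=cv2.Rodrigues(np.array(st["ee_rot"],float))[0]; T[:3,3]=st["position"]
    M=np.linalg.inv(T@H); return M[:3,:3],M[:3,3]
def ray(s,px,z,st=None):
    R,t=cam(s,st); d=R.T@np.linalg.inv(K(s))@np.array([px[0],px[1],1.]); c=-R.T@t
    return c+d*(z-c[2])/d[2]
def proj(s,P,st=None):
    R,t=cam(s,st); p=(R@np.array(P,float).T).T+t; p=p@K(s).T; return p[:,:2]/p[:,2:]
def save(s,n): cv2.imwrite("pics/"+n,s["img"][:,:,::-1])
E
python3 - <<'E'
from h import *
st=arm.read_state(); print(st)
zs=dict(lever_top=.112,lock_top=.09,splitter=0,wax=.08,pot=0,hammer=0,block=0)
ims=[]
for c in ["top","scene","wrist"]:
    s=viewer.snapshot(c); ims.append(s["img"])
    for n,z in zs.items():
        r=tip_of(n,s)[:1]
        for d in r: print(c,n,round(d["p"],2),np.round(d["pixel"],1),np.round(ray(s,d["pixel"],z,st),4))
cv2.imwrite("pics/a.png",cv2.resize(np.vstack([np.hstack(ims[:2]),np.hstack([ims[2],ims[2]*0])]),(800,600))[:,:,::-1])
save(viewer.snapshot("top"),"top.png")
E
```

```text
{'time': 0.0, 'q': array([-1.38669716e+00,  1.04647323e-01,  9.64633911e-02,  1.56390863e+00,
        3.45556165e-06,  1.35312612e+00]), 'dq': array([-0.00121224,  0.00057141,  0.00035892, -0.00031058,  0.00049073,
       -0.00012719]), 'joint_torque': array([-2.00232630e-04, -5.56934345e+01,  5.03647363e+01,  1.70296978e-02,
       -4.12578038e-04, -1.49553279e-05]), 'position': array([ 0.23459582, -0.55189543,  0.24754951]), 'ee_rot': array([-3.07714666e+00, -6.26603189e-01, -3.95865563e-05]), 'wrist_force': array([-0.31650144, -1.05207426, -0.18703937]), 'wrist_torque': array([-0.07594274,  0.02064626,  0.04515053]), 'finger_gap': 1.0001986413951238}
top lever_top 0.61 [317.6 234.9] [ 0.5189 -0.0993  0.112 ]
top lock_top 0.74 [244.1 240.8] [0.5087 0.0509 0.09  ]
top splitter 0.64 [279.4 228.4] [ 0.5345 -0.033   0.    ]
top wax 0.58 [310.  210.9] [ 0.57   -0.0912  0.08  ]
top pot 0.58 [189.5 293.1] [0.3905 0.1758 0.    ]
top hammer 0.67 [361.4 186.6] [ 0.6309 -0.2312  0.    ]
top block 0.62 [274.  162.3] [ 0.6915 -0.0237  0.    ]
scene lever_top 0.54 [185.1 216. ] [ 0.5202 -0.1006  0.112 ]
scene lock_top 0.43 [214.4 165.4] [0.4984 0.0519 0.09  ]
scene wax 0.6 [209.5 226.5] [ 0.5692 -0.0854  0.08  ]
scene pot 0.77 [206.2 131.6] [0.3831 0.1818 0.    ]
scene hammer 0.59 [202.8 308.5] [ 0.6347 -0.2321  0.    ]
scene block 0.61 [266.2 242.4] [ 0.6838 -0.0284  0.    ]
```

View pics/a.png

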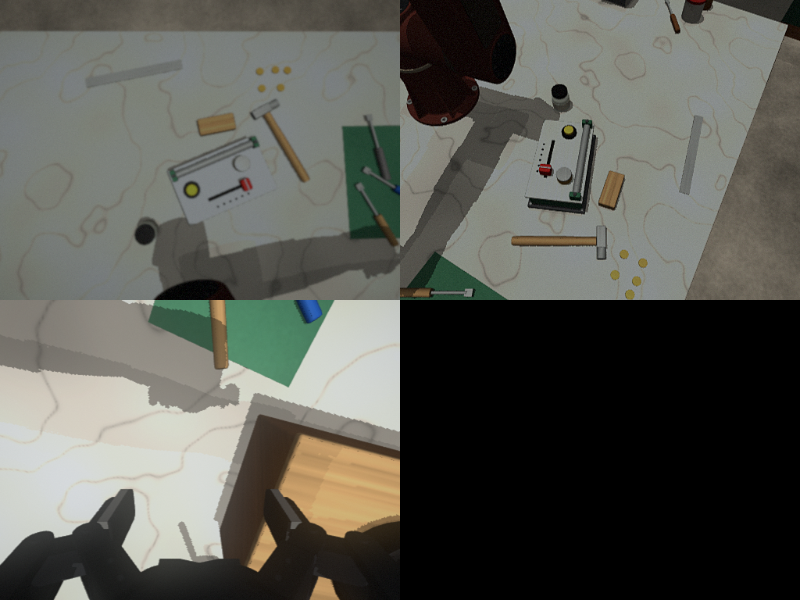

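```bash
cat >> h.py <<'E'
def tool(st): return cv2.Rodrigues(np.array(st["ee_rot"],float))[0]
def plan(target,st,yaw):
    "shift in mm along present tool axes; turn (deg) about tool z bringing tool x nearest to splitter +-y"
    R=tool(st); sh=R.T@(np.array(target)-st["position"])*1000
    a=np.degrees(np.arctan2(R[1,0],R[0,0])); want=np.degrees(yaw)+90
    for w in (want,want+180): print("turn for tool x at",round((w+180)%360-180,1),"=",round((a-w+180)%360-180,2))
    print("shift mm",np.round(sh,1),"tool x world ang",round(a,1)); return sh
E
python3 - <<'E'
from h import *
st=arm.read_state(); L=np.array([.5195,-.100]); B=np.array([.504,.0515])
d=B-L; yaw=np.arctan2(d[1],d[0])-np.arctan2(.138,.043); print(np.degrees(yaw))
R=np.array([[np.cos(yaw),-np.sin(yaw)],[np.sin(yaw),np.cos(yaw)]])
print("origin",L-R@[-.035,-.05], "y axis",R[:,1])
t=L+R@[0,-.05]; print(t); print(tool(st).round(3)); plan([*t,.25],st,yaw)
E
```

```text
23.148350257928925
origin [ 0.53202649 -0.04026653] y axis [-0.39311319  0.91949009]
[ 0.53915566 -0.1459745 ]
[[ 0.92   0.391  0.   ]
 [ 0.391 -0.92  -0.   ]
 [-0.     0.    -1.   ]]
turn for tool x at 113.1 = -90.13
turn for tool x at -66.9 = 89.87
shift mm [ 439.1 -254.8   -1.7] tool x world ang 23.0
```

Emit:
{"fn": "step_arm", "kwargs": {"moves": [[1, [0.95, -0.55, 0], 0], [1, [0.95, -0.55, 0], 0], [1, [0.95, -0.55, 0], 0], [1, [0.95, -0.55, 0], 0], [1, [0.95, -0.55, 0], 0], [1, [0.95, -0.55, 0], 0], [1, [0.95, -0.55, 0], 0], [1, [0.95, -0.55, 0], 0], [1, [0.95, -0.55, 0], 0], [1, [0.95, -0.55, 0], 0]]}}

```text
time: 2.5
position: [0.433, -0.288, 0.2484]
ee_rot: [3.078, 0.627, 0.0]
wrist_force: [-0.2, -0.3, 0.4]
finger_gap: -0.005
```

Emit:
{"fn": "step_arm", "kwargs": {"moves": [[1, [0.95, -0.55, 0], 0], [1, [0.95, -0.55, 0], 0], [1, [0.95, -0.55, 0], 0], [1, [0, 0, 0], -1], [1, [0, 0, 0], -1], [1, [0, 0, 0], -1], [1, [0, 0, 0], -1], [1, [0, 0, 0], -1], [1, [0, 0, 0], -1], [1, [0, 0, 0], -1]]}}

```text
time: 3.75
position: [0.4918, -0.2099, 0.2483]
ee_rot: [2.419, 2.004, -0.0]
wrist_force: [0.5, -0.3, 0.5]
finger_gap: 0.004
```

Emit:
{"fn": "step_arm", "kwargs": {"moves": [[1, [0, 0, 0], -1], [1, [0, 0, 0], -1], [1, [0, 0, 0], -1], [1, [0, 0, 0], -1], [1, [0, 0, 0], -0.25], [1, [0, 0, 0], 0], [1, [0, 0, 0], 0]]}}

```text
time: 4.62
position: [0.4918, -0.2099, 0.2483]
ee_rot: [1.736, 2.618, -0.0]
wrist_force: [0.2, -0.3, -0.4]
finger_gap: 0.004
```

Run:
```python
from h import *
st=arm.read_state(); print(st["position"],st["finger_gap"],st["q"].round(2),tool(st).round(3).tolist())
s=viewer.snapshot("wrist"); save(s,"w1.png")
for n,z in dict(lever_top=.112,lock_top=.09,wax=.08,splitter=0).items():
    for d in tip_of(n,s)[:1]: print(n,round(d["p"],2),np.round(d["pixel"],1),np.round(ray(s,d["pixel"],z,st),4))
```

```text
[ 0.49176877 -0.20994347  0.24833679] 0.0035615275232110505 [-0.65 -0.1  -0.1   1.56 -0.    0.52] [[-0.389, 0.921, 0.0], [0.921, 0.389, -0.0], [-0.0, 0.0, -1.0]]
lever_top 0.87 [329.2  77.7] [ 0.5131 -0.0971  0.112 ]
wax 0.91 [376.8  93. ] [ 0.5685 -0.0862  0.08  ]
splitter 0.94 [342.8  41.5] [ 0.5314 -0.0373  0.    ]
```

View pics/w1.png

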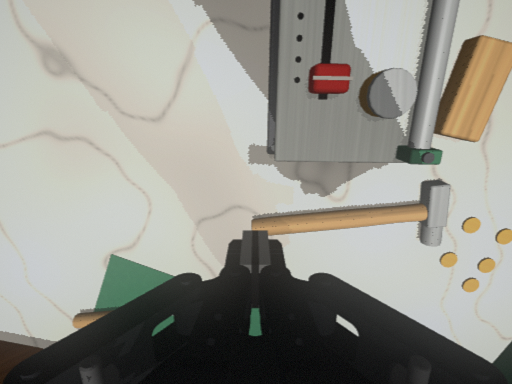

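Emit:
{"fn": "step_arm", "kwargs": {"moves": [[1, [0.4, 0.9, 0], 0], [1, [0.4, 0.9, 0], 0], [1, [0, 0, 0], 0], [1, [0, 0, 0], 0]]}}

```text
time: 5.38
position: [0.5318, -0.167, 0.2482]
ee_rot: [-1.733, -2.62, 0.001]
wrist_force: [-0.9, -0.7, -0.0]
finger_gap: 0.001
```

Run:
```python
from h import *
st=arm.read_state(); print(st["position"])
s=viewer.snapshot("wrist"); save(s,"w2.png")
P={}
for n,z in dict(lever_top=.112,lock_top=.09,wax=.08,splitter=0).items():
    for d in tip_of(n,s)[:1]: P[n]=ray(s,d["pixel"],z,st); print(n,round(d["p"],2),np.round(d["pixel"],1),np.round(P[n],4))
# black studs / slot segments: red lever mask centroid
hsv=cv2.cvtColor(s["img"],cv2.COLOR_RGB2HSV)
m=((hsv[...,0]<8)|(hsv[...,0]>172))&(hsv[...,1]>150)&(hsv[...,2]>70); m[250:]=0
ys,xs=np.nonzero(m); print("red",xs.min(),xs.max(),ys.min(),ys.max(),len(xs))
```

```text
[ 0.5318056  -0.16695661  0.2482089 ]
lever_top 0.61 [268.7 109.2] [ 0.5157 -0.0981  0.112 ]
wax 0.67 [325. 118.] [ 0.5726 -0.084   0.08  ]
splitter 0.33 [268.  110.9] [ 0.5217 -0.101   0.    ]
red 253 286 94 119 635
```

View pics/w2.png

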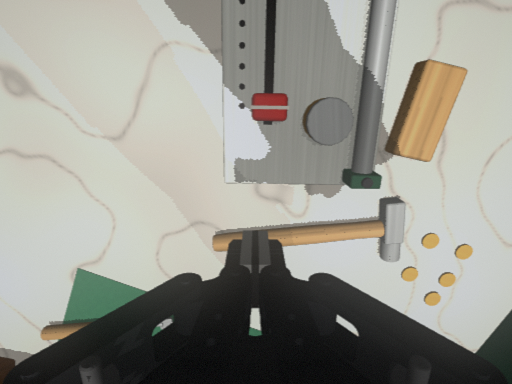

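```bash
cat > fit.py <<'E'
from h import *
from scipy.optimize import least_squares
def W(p,l):
    c,s=np.cos(p[2]),np.sin(p[2]); l=np.atleast_2d(l)/1000.
    return np.c_[p[0]+c*l[:,0]-s*l[:,1],p[1]+s*l[:,0]+c*l[:,1],l[:,2]]
E
python3 - <<'E'
from fit import *
st=arm.read_state(); s=viewer.snapshot("wrist")
loc=[(-80,-130,80),(-35,-50,112)]; px=[(223.5,183),(269.5,107)]
g=s["img"].mean(2).astype(np.uint8)
# stud centroids by dark blobs in the column 236..248
n,l,stt,c=cv2.connectedComponentsWithStats((g[:115,234:250]<60).astype(np.uint8))
cs=sorted([tuple(c[i]+[234,0]) for i in range(1,n) if 8<stt[i,4]<60],key=lambda a:-a[1]); print(np.round(cs,1))
for i,cc in enumerate(cs):
    if i<6: loc.append((-61,-50+18*i,82)); px.append(cc)
loc,px=np.array(loc,float),np.array(px)
t=viewer.snapshot("top"); sc=viewer.snapshot("scene")
ex=[]
for im in (t,sc):
    for nm,lo in (("lever_top",(-35,-50,112)),("lock_top",(8,88,90))):
        d=tip_of(nm,im)[:1]
        if d: ex.append((im,lo,d[0]["pixel"]))
f=lambda p:(proj(s,W(p,loc),st)-px).ravel()
f2=lambda p:np.r_[f(p),np.ravel([proj(i,W(p,lo))[0]-q for i,lo,q in ex])]
for F in (f,f2):
    r=least_squares(F,[.531,-.04,.4],loss="soft_l1"); p=r.x
    print(p[:2],np.degrees(p[2]),"res",F(p).reshape(-1,2).round(1).tolist())
    print("lever",W(p,(-35,-50,112)),"lock",W(p,(8,88,90)))
E
```

```text
[[241.5  85.7]
 [241.5  65.5]
 [241.6  44.5]
 [241.9  22.7]
 [241.8   1.2]]
[ 0.52274936 -0.02055436] 21.947790716200767 res [[-0.4, -15.7], [0.6, -21.3], [-0.1, 1.0], [0.0, 0.9], [-0.0, 0.8], [-0.2, 0.7], [-0.0, -0.8]]
lever [[ 0.50897407 -0.08001226  0.112     ]] lock [[0.49727854 0.06405791 0.09      ]]
[ 0.5238873  -0.02198689] 20.945548988164926 res [[-2.0, -15.5], [0.1, -19.9], [-0.4, 1.7], [-0.0, 1.7], [0.3, 1.6], [0.5, 1.5], [1.0, 0.1], [-8.9, 3.6], [-7.4, 2.2], [0.7, -5.3], [-0.5, -2.4]]
lever [[ 0.5090741  -0.08119474  0.112     ]] lock [[0.49990037 0.06305796 0.09      ]]
```

Run:
```python
from fit import *
st=arm.read_state(); s=viewer.snapshot("wrist")
px=np.array([(223.5,183),(269.5,107),(241.5,85.7),(241.5,65.5),(241.6,44.5),(241.9,22.7)])
loc=np.array([(-80,-130,80),(-35,-50,112)]+[(-61,-50+18*i,82) for i in range(1,5)],float)
t=viewer.snapshot("top"); sc=viewer.snapshot("scene"); ex=[]
for im in (t,sc):
    for nm,lo in (("lever_top",(-35,-50,112)),("lock_top",(8,88,90))):
        d=tip_of(nm,im)[:1]
        if d: ex.append((im,lo,d[0]["pixel"]))
f=lambda p:(proj(s,W(p,loc),st)-px).ravel()
f2=lambda p:np.r_[f(p),np.ravel([proj(i,W(p,lo))[0]-q for i,lo,q in ex])]
for F in (f,f2):
    r=least_squares(F,[.531,-.04,.4],loss="soft_l1"); p=r.x
    print(p[:2],np.degrees(p[2]),"res",F(p).reshape(-1,2).round(1).tolist())
    print("lever",W(p,(-35,-50,112)),"lock",W(p,(8,88,90)))
    tx=W(p,(-40,-50-12-11-14,0))[0]; plan([tx[0],tx[1],.2],st,p[2])
np.save("p.npy",p)
```

```text
[ 0.52950792 -0.03620397] 21.955586954905918 res [[-0.1, 0.1], [-0.0, -0.4], [0.0, 0.3], [0.1, 0.2], [0.1, 0.0], [-0.1, -0.2]]
lever [[ 0.51574072 -0.09566374  0.112     ]] lock [[0.50402559 0.04840484 0.09      ]]
turn for tool x at 112.0 = 1.06
turn for tool x at -68.0 = -178.94
shift mm [34.9  7.1 48.3] tool x world ang 113.0
[ 0.52902133 -0.03561165] 22.542048750907668 res [[0.9, 0.2], [0.3, -0.8], [0.1, 0.2], [0.0, 0.1], [-0.2, -0.1], [-0.6, -0.3], [0.4, 1.5], [0.7, -2.7], [-3.5, 0.4], [0.5, 0.8]]
lever [[ 0.51586346 -0.09520922  0.112     ]] lock [[0.50267432 0.0487319  0.09      ]]
turn for tool x at 112.5 = 0.47
turn for tool x at -67.5 = -179.53
shift mm [35.3  7.8 48.3] tool x world ang 113.0
```

Emit:
{"fn": "step_arm", "kwargs": {"moves": [[1, [0.55, 0.1, 0], 0.1], [1, [0.6, 0.15, 0], 0], [1, [0, 0, 0.8], 0], [1, [0, 0, 0.8], 0], [1, [0, 0, 0.8], 0], [1, [0, 0, 0.8], 0], [1, [0, 0, 0.4], 0], [1, [0, 0, 0.4], 0], [1, [0, 0, 0], 0], [1, [0, 0, 0], 0]]}}

```text
time: 7.58
position: [0.5261, -0.1321, 0.1291]
ee_rot: [1.751, 2.607, 0.0]
wrist_force: [-0.7, 0.3, -0.8]
finger_gap: 0.001
```

```bash
cat > chk.py <<'E'
from fit import *
p=np.load("p.npy"); st=arm.read_state(); d=st["position"]-W(p,(0,0,0))[0]
c,s_=np.cos(p[2]),np.sin(p[2]); print("tcp local mm",np.round([1000*(c*d[0]+s_*d[1]),1000*(-s_*d[0]+c*d[1]),1000*d[2]],1),"F",np.round(st["wrist_force"],1))
E
python3 - <<'E'
from chk import *
s=viewer.snapshot("wrist"); print([ (round(d["p"],2),np.round(d["pixel"],1),ray(s,d["pixel"],.112,st).round(4)) for d in tip_of("lever_top",s)[:1]])
cv2.imwrite("pics/w3.png",np.hstack([s["img"],viewer.snapshot("scene")["img"][100:290,130:290].repeat(2,0).repeat(2,1)[:384,:288]])[:,:,::-1])
E
```

```text
tcp local mm [-39.7 -88.  129.1] F [-0.7  0.3 -0.8]
[(0.59, array([265.5, 184. ]), array([ 0.5177, -0.0973,  0.112 ]))]Traceback (most recent call last):
  File "<stdin>", line 3, in <module>
    return _nx.concatenate(arrs, 1, dtype=dtype, casting=casting)
           ~~~~~~~~~~~~~~~^^^^^^^^^^^^^^^^^^^^^^^^^^^^^^^^^^^^^^^
ValueError: all the input array dimensions except for the concatenation axis must match exactly, but along dimension 0, the array at index 0 has size 384 and the array at index 1 has size 380
```

Emit:
{"fn": "step_arm", "kwargs": {"moves": [[1, [0, 0, 0.3], 0], [1, [0, 0, 0.3], 0], [1, [0, 0, 0], 0], [1, [0, 0, 0], 0]]}}

```text
time: 8.22
position: [0.5257, -0.132, 0.1102]
ee_rot: [-1.752, -2.608, 0.0]
wrist_force: [-0.6, -0.8, 0.8]
finger_gap: -0.003
```

Run:
```python
from chk import *
s=viewer.snapshot("wrist"); t=viewer.snapshot("scene")["img"][115:265,150:290]
cv2.imwrite("pics/w3.png",np.hstack([s["img"][::1],cv2.resize(t,(288,384))])[:,:,::-1])
```

```text
tcp local mm [-40.  -87.7 110.2] F [-0.6 -0.8  0.8]
```

View pics/w3.png

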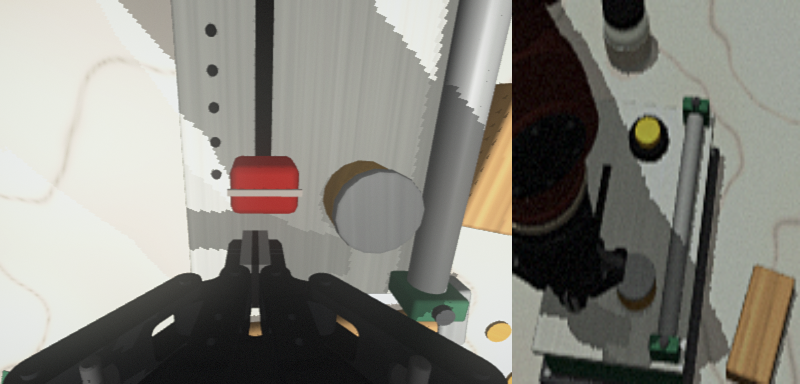

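Emit:
{"fn": "step_arm", "kwargs": {"moves": [[1, [0.2, 0, 0], 0], [1, [0.2, 0, 0], 0], [1, [0.1, 0, 0], 0], [1, [0.05, 0, 0], 0], [1, [0.05, 0, 0], 0], [1, [0.05, 0, 0], 0], [1, [0, 0, 0], 0]]}}

```text
time: 9.2
position: [0.5188, -0.1148, 0.1105]
ee_rot: [1.751, 2.606, -0.001]
wrist_force: [2.6, -6.0, -1.2]
finger_gap: 0.005
```

Emit:
{"fn": "step_arm", "kwargs": {"moves": [[1, [0.05, 0, 0], 0], [1, [0.05, 0, 0], 0], [1, [0, 0, 0], 0]]}}

```text
time: 9.57
position: [0.5175, -0.1116, 0.1104]
ee_rot: [1.752, 2.607, -0.001]
wrist_force: [1.9, -3.8, -0.5]
finger_gap: -0.002
```

```bash
cat > lev.py <<'E'
from chk import *
s=viewer.snapshot("wrist"); h=cv2.cvtColor(s["img"],cv2.COLOR_RGB2HSV)
# front (far) top edge stays visible: travel from top-face white line / network
for d in tip_of("lever_top",s)[:1]:
    w=ray(s,d["pixel"],.112,st)-W(p,(-35,-50,112))[0]; print("lever travel est mm",round(1000*(-s_*w[0]+c*w[1]),1),round(d["p"],2),np.round(d["pixel"],1))
m=((h[...,0]<8)|(h[...,0]>172))&(h[...,1]>150)&(h[...,2]>60); m[:,:200]=0;m[:,330:]=0;m[260:]=0
ys,xs=np.nonzero(m); print("red rows",ys.min(),ys.max())
E
python3 lev.py
```

```text
tcp local mm [-39.8 -65.7 110.4] F [ 1.9 -3.8 -0.5]
lever travel est mm 6.6 0.86 [263.8 221.7]
red rows 189 239
```

Emit:
{"fn": "step_arm", "kwargs": {"moves": [[1, [0.05, 0, 0], 0], [1, [0.05, 0, 0], 0], [1, [0, 0, 0], 0], [1, [0, 0, 0], 0]]}}

```text
time: 10.18
position: [0.516, -0.1082, 0.1102]
ee_rot: [-1.751, -2.608, -0.0]
wrist_force: [-0.3, -0.3, 0.2]
finger_gap: 0.001
```

```bash
python3 lev.py
```

```text
tcp local mm [-39.8 -62.1 110.2] F [-0.3 -0.3  0.2]
lever travel est mm 17.6 0.85 [264.6 207.3]
red rows 178 227
```

Emit:
{"fn": "step_arm", "kwargs": {"moves": [[1, [0.1, 0, 0], 0], [1, [0.1, 0, 0], 0], [1, [0.1, 0, 0], 0], [1, [0.05, 0, 0], 0], [1, [0.05, 0, 0], 0], [1, [0.05, 0, 0], 0], [1, [0.05, 0, 0], 0], [1, [0, 0, 0], 0]]}}

```text
time: 11.28
position: [0.5106, -0.0948, 0.1104]
ee_rot: [1.752, 2.607, -0.001]
wrist_force: [1.3, -3.4, -1.3]
finger_gap: -0.002
```

Emit:
{"fn": "step_arm", "kwargs": {"moves": [[1, [0.05, 0, 0], 0], [1, [0.05, 0, 0], 0], [1, [0, 0, 0], 0], [1, [0, 0, 0], 0]]}}

```text
time: 11.78
position: [0.5092, -0.0916, 0.1103]
ee_rot: [-1.751, -2.608, -0.0]
wrist_force: [-0.3, -1.0, -0.7]
finger_gap: 0.001
```

```bash
python3 lev.py
```

```text
tcp local mm [-39.7 -44.1 110.3] F [-0.3 -1.  -0.7]
lever travel est mm 34.6 0.88 [263.7 209.2]
red rows 176 227
```

Second click done (same lever-to-finger pixel rows as after click one). Third, the same way.

Emit:
{"fn": "step_arm", "kwargs": {"moves": [[1, [0.1, 0, 0], 0], [1, [0.1, 0, 0], 0], [1, [0.1, 0, 0], 0], [1, [0.05, 0, 0], 0], [1, [0.05, 0, 0], 0], [1, [0.05, 0, 0], 0], [1, [0.05, 0, 0], 0], [1, [0, 0, 0], 0]]}}

```text
time: 12.88
position: [0.5037, -0.0781, 0.1103]
ee_rot: [1.752, 2.607, -0.001]
wrist_force: [1.9, -3.5, -1.7]
finger_gap: -0.0
```

Emit:
{"fn": "step_arm", "kwargs": {"moves": [[1, [0.05, 0, 0], 0], [1, [0.05, 0, 0], 0], [1, [0, 0, 0], 0], [1, [0, 0, 0], 0]]}}

```text
time: 13.38
position: [0.5024, -0.0749, 0.1103]
ee_rot: [-1.751, -2.608, -0.0]
wrist_force: [-0.5, -0.2, 0.1]
finger_gap: -0.004
```

```bash
python3 lev.py; python3 -c "
from h import *
s=viewer.snapshot('wrist'); save(s,'w4.png')"
```

```text
tcp local mm [-39.6 -26.1 110.3] F [-0.5 -0.2  0.1]
lever travel est mm 53.1 0.75 [263.1 208.3]
red rows 171 227
```

View pics/w4.png

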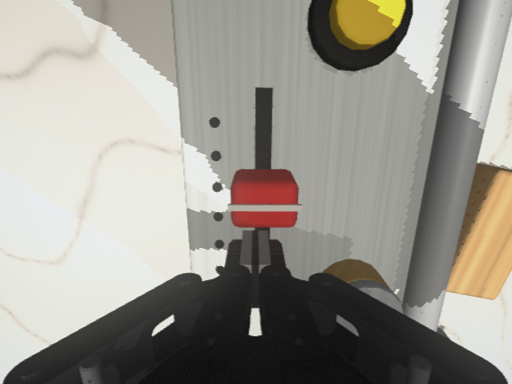

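Emit:
{"fn": "step_arm", "kwargs": {"moves": [[1, [-0.3, 0, 0], 0], [1, [0, 0, -0.8], 0], [1, [0, 0, -0.8], 0], [1, [0, 0, -0.8], 0], [1, [0.8, 0.8, 0], 0], [1, [0.8, 0.8, 0], 0], [1, [0, 0, 0], 0], [1, [0, 0, 0], 0]]}}

```text
time: 14.52
position: [0.5322, -0.0214, 0.1822]
ee_rot: [-1.752, -2.608, 0.001]
wrist_force: [0.3, -1.0, 0.0]
finger_gap: -0.0
```

Run:
```python
from chk import *
s=viewer.snapshot("wrist"); save(s,"w5.png")
for n,z in (("lock_top",.09),("lever_top",.112)):
  for d in tip_of(n,s)[:1]:
    w=ray(s,d["pixel"],z,st)-W(p,(0,0,0))[0]; print(n,np.round(d["pixel"],1),"local",np.round([1000*(c*w[0]+s_*w[1]),1000*(-s_*w[0]+c*w[1])],1))
t=viewer.snapshot("scene")
for d in tip_of("lock_top",t)[:1]:
  for z in (.085,.09,.1):
    w=ray(t,d["pixel"],z)-W(p,(0,0,0))[0]; print("scene",z,np.round([1000*(c*w[0]+s_*w[1]),1000*(-s_*w[0]+c*w[1])],1))
```

```text
tcp local mm [  8.4  11.9 182.2] F [ 0.3 -1.   0. ]
lock_top [256.1 103.1] local [ 9.6 87. ]
lever_top [196.3 223.3] local [-35.4   1.7]
```

View pics/w5.png

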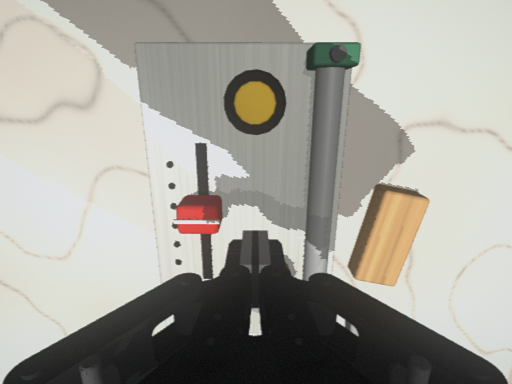

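Emit:
{"fn": "step_arm", "kwargs": {"moves": [[1, [0.85, 0, 0], 0], [1, [0.85, 0, 0], 0], [1, [0.83, 0, 0], 0], [1, [0, 0, 0.7], 0], [1, [0, 0, 0.7], 0], [1, [0, 0, 0.5], 0], [1, [0, 0, 0], 0], [1, [0, 0, 0], 0]]}}

```text
time: 15.78
position: [0.5038, 0.0492, 0.126]
ee_rot: [1.752, 2.607, 0.0]
wrist_force: [-0.6, -0.4, -0.4]
finger_gap: -0.004
```

Run:
```python
from chk import *
a=viewer.snapshot("wrist")["img"]; t=viewer.snapshot("scene")["img"][115:265,150:290]
cv2.imwrite("pics/w6.png",np.hstack([a,cv2.resize(t,(288,384))])[:,:,::-1])
```

```text
tcp local mm [  9.3  88.  126. ] F [-0.6 -0.4 -0.4]
```

View pics/w6.png

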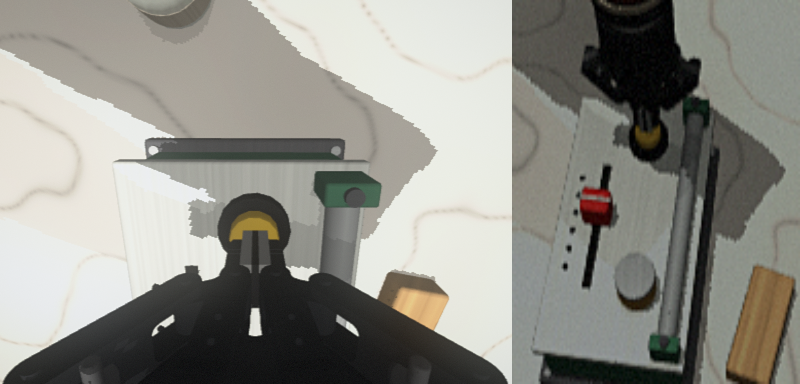

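The fingertip stands over the yellow button, at (255,235). I'll press down in small steps.

Emit:
{"fn": "step_arm", "kwargs": {"moves": [[1, [0, 0, 0.1], 0], [1, [0, 0, 0.1], 0], [1, [0, 0, 0.1], 0], [1, [0, 0, 0], 0]]}}

```text
time: 16.38
position: [0.5036, 0.0494, 0.1163]
ee_rot: [1.752, 2.608, 0.0]
wrist_force: [-0.6, -0.1, 3.6]
finger_gap: -0.001
```

Emit:
{"fn": "step_arm", "kwargs": {"moves": [[1, [0, 0, 0.1], 0], [1, [0, 0, 0], 0], [1, [0, 0, 0], 0]]}}

```text
time: 16.75
position: [0.5036, 0.0494, 0.1135]
ee_rot: [1.751, 2.608, 0.0]
wrist_force: [0.4, 0.1, 4.9]
finger_gap: 0.005
```

Emit:
{"fn": "step_arm", "kwargs": {"moves": [[1, [0, 0, 0.05], 0], [1, [0, 0, 0.05], 0], [1, [0, 0, 0], 0]]}}

```text
time: 17.12
position: [0.5038, 0.0494, 0.1127]
ee_rot: [1.751, 2.607, 0.001]
wrist_force: [-9.4, 1.0, 24.7]
finger_gap: 0.002
```

Force rose to 25 N while z stalled, so the button is at its bottom stop. I'll lift away.

Emit:
{"fn": "step_arm", "kwargs": {"moves": [[1, [0, 0, 0], 0], [1, [0, 0, -0.4], 0], [1, [0, 0, -0.8], 0], [1, [0, 0, -0.8], 0], [1, [0, 0, -0.8], 0], [1, [-0.8, -0.5, -0.5], 0], [1, [-0.8, -0.5, -0.5], 0], [1, [-0.8, 0, 0], 0], [1, [0, 0, 0], 0], [1, [0, 0, 0], 0]]}}

```text
time: 18.38
position: [0.5025, -0.0281, 0.2237]
ee_rot: [-1.751, -2.607, 0.0]
wrist_force: [0.1, 0.1, -0.6]
finger_gap: -0.001
```

Run:
```python
from chk import *
zs=dict(lever_top=.112,lock_top=.09,wax=.08,pot=0,hammer=0,block=0)
t=viewer.snapshot("top"); s=viewer.snapshot("scene"); w=viewer.snapshot("wrist")
for k,im in (("top",t),("scene",s),("wrist",w)):
  for n,z in zs.items():
    for d in tip_of(n,im)[:1]:
      q=ray(im,d["pixel"],z,st); e=q-W(p,(0,0,0))[0]; print(k,n,np.round(d["pixel"],1),q.round(4),"local",np.round([1000*(c*e[0]+s_*e[1]),1000*(-s_*e[0]+c*e[1])],1))
cv2.imwrite("pics/w7.png",np.hstack([w["img"],cv2.resize(s["img"][115:265,150:290],(288,384))])[:,:,::-1])
```

```text
tcp local mm [-21.6  17.1 223.7] F [ 0.1  0.1 -0.6]
top lock_top [243.  240.4] [0.5096 0.0532 0.09  ] local [16.1 89.5]
top pot [188.8 292.8] [0.3912 0.1774 0.    ] local [-45.6 249.5]
top block [276.8 157.9] [ 0.7021 -0.0307  0.    ] local [161.8 -61.8]
scene lever_top [192.5 194.8] [ 0.5056 -0.0491  0.112 ] local [-26.8  -3.4]
scene lock_top [216.3 164.6] [0.5012 0.056  0.09  ] local [ 9.4 95.2]
scene wax [210.1 227.4] [ 0.5715 -0.0866  0.08  ] local [ 19.7 -63.4]
scene pot [206.2 134. ] [0.3876 0.1748 0.    ] local [-50.  248.5]
scene hammer [203.2 308.4] [ 0.6354 -0.2315  0.    ] local [  23.1 -221.7]
wrist lever_top [240.3 207.7] [ 0.4956 -0.0457  0.112 ] local [-34.7   3.5]
wrist lock_top [293.1 108.1] [0.5065 0.0501 0.09  ] local [12.  87.8]
wrist wax [293.5 254.8] [ 0.5705 -0.086   0.08  ] local [ 19.  -62.5]
wrist block [385.3 222.7] [ 0.6923 -0.0343  0.    ] local [151.3 -61.4]
```

View pics/w7.png

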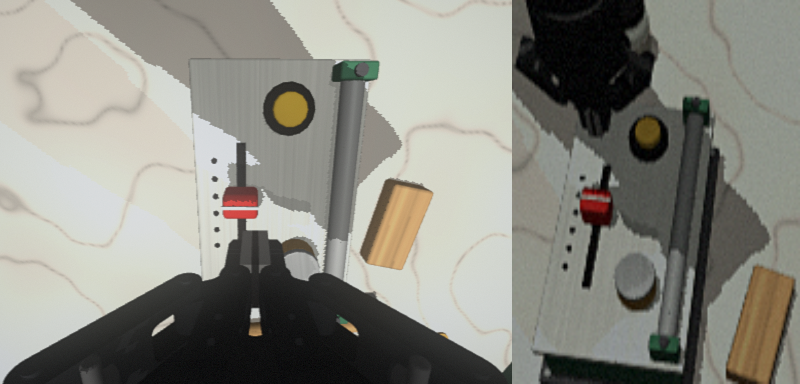

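```bash
python3 -c "
from bench import finish_job; print(finish_job())"
```

```text
the job is handed in; nothing more can be done
None
```

I pushed the lever with the side of the closed fingertips, one click at a time with a pause at each. Then I pressed the lock button, lifted clear and handed the job in at about 18.5 s. No verdict was reported.

**Lever:** After each click I estimated its travel at 17.6, 34.6 and 53.1 mm. From above the machine at the end, the wrist camera put it at 53.5 mm; the third notch is at 54 mm. A scene camera estimate put it about 7 mm short of that. I discounted it because that camera's estimates had been off by several mm, while the wrist picture agreed with the studs.

**Lock button:** I took it to its hard stop, where the force jumped from 5 to 25 N while the height stalled. I did not measure how far it came back up. The final picture shows it looking raised, with the fingers well clear and wrist force near zero.

**Bystanders:** None was touched, as far as the pictures show. The tin, pot and hammer estimates repeat within about 7 mm of the first ones. The block's top-view estimate differed by about 13 mm. I put that down to camera error, because the wrist view put it within about 11 mm of its first position and the arm never came near it.

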